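Fetch the slim lens from behind the spring flap and set it on the inspection stand

TASK

Push back the clear spring-closing flap of the lens tray and, while the gripper itself keeps the flap open, take out the tall slim lens standing behind it. Stand that lens upright inside the raised ring on top of the black inspection stand, let the flap close again, and leave the wide lens and the short tube standing in the tray where they are.

Things in the scene. Friction and masses are not known exactly. Their poses are not given: they have to be found in the camera images.
- lens_tray: Fixed tray: black floor plate, top 8 mm above the bench, x -14 to 102, y -155 to 155 mm, open at front and ends; a wall 14 mm thick, 44 mm high along the robot's side carries the flap's hinge. Origin: on the bench under the middle of the hinge line; x level from hinge to open side (away from robot), y along the hinge. Three parts stand in a row, any order, 52 mm in x from the hinge, 95 mm apart.
- flap (a joint): Clear flap 280 mm wide, 105 mm from hinge (50 mm above bench, over the tray's origin) to free edge. rad: 0 closed, leaning 40 deg from vertical over the parts to tray +x (edge 67 mm in x from hinge, 130 mm above bench); grows as the edge swings up and back to tray -x; 0.70 upright, 1.5 stop. A spring shuts it (2 N at the edge); a gripper coming in from the open side at grasp height pushes it back.
- slim_lens: The lens to fetch: black upright cylinder, 34 mm diameter, 58 mm high, about 0.11 kg, glass at its top; the tallest of the three in the tray. Loose. Origin: centre of its underside; z is its axis, up.
- wide_lens: Wide lens to leave alone: black upright cylinder, 56 mm diameter, 36 mm high, standing loose in the same tray. Origin: centre of its underside.
- short_tube: Short extension tube to leave alone: black upright cylinder, 34 mm diameter, 20 mm high, standing loose in the same tray. Origin: centre of its underside.
- seat (a point): Centre of the flat seat on top of the black inspection stand (fixed; a 130 x 130 mm table on four legs, its flat top 110 mm above the bench). The point lies on that top surface, in the middle of a raised aluminium ring of 64 mm inner and 78 mm outer diameter, 8 mm high, inside which the lens stands. z up.

How it is judged (in metres and radians):
On the way:
1. the fingers grip the slim lens while the flap is held open behind them (joint above 0.3 rad) (contact force between the fingers and slim_lens above 2 N and value of joint flap above 0.3 rad), for 0.1 s.
At the end, for the whole second after the job is handed in: The slim lens stands upright (within about 8 degrees) and still on the stand's top inside the ring (its centre within 18 mm of the ring's centre, its underside within 5 mm of the seat), the flap is closed (below 0.1 rad), and the wide lens and the short tube still stand upright in the tray (horizontal distance between slim_lens and seat below 0.018 m and z of slim_lens in the frame of seat between -0.005 and 0.005 m and angle between each of slim_lens, wide_lens, short_tube's own z axis and vertical below 0.15 rad and linear speed of slim_lens below 0.03 m/s and value of joint flap below 0.1 rad); the robot touches nothing.
It fails at once if the wide lens or the short tube is moved more than 25 mm (distance of any of wide_lens, short_tube from where it was at the start of the episode above 0.025 m).
It also fails if it takes over 43 s, if anything falls off the work surface, if the arm or the gripper's body presses on something with over 40 N, if the wrist force passes 120 N, or if a joint passes its speed limit or range.

ROBOT

A 6-joint arm with a two-finger parallel gripper is mounted at the origin on the work surface. World frame = base frame: x ahead of the robot, y to its left, z up, the work surface at z = 0. Lengths are in mm, angles in rad, forces in N, time in s.
With the tool pointing down it reaches from about 350 to 975 mm from the base axis. Payload 7.1 kg.
Tool frame: the origin (TCP) lies between the finger pads; the fingertips stand 14 mm ahead of it and the grasp point (between the pads) lies 5 mm behind it; z points along the fingers, y is the line along which they close (so a half turn about z gives the same grasp; the last joint's range is limited). The gripper opens to 88 mm and grips with 3 to 60 N. Pads are 20 mm wide; open, the fingers measure 115 mm over their backs; the gripper's body (75 mm by 178 mm) begins 61 mm behind the grasp point.
Start: joints at [1.186, 0.423, 1.63, -0, 1.089, -0.019], TCP at [223.528, 583.644, 236.675] pointing down, gripper open.
Joint ranges: [-3, 3], [-0.9, 2.11], [0.09, 2.58], [-1.31, 4.45], [0.11, 2.69], [-2.54, 2.54]. Speed limits (rad/s): [2.39, 2.39, 3.01, 3.14, 3.14, 3.14].

INTERFACE

Orientations are given as a rotation vector (axis times angle).
In Python, from workcell import ctrl gives the robot as it stands. The module is installed in compiled form; this text tells all that it offers.
- The arm moves only by the tool servo_tool, never from a script. Its argument "plan" is a list of rows, each a list of 3 entries, a list of its own where there are three numbers: the closure, from 0 (fully open) to 1 (shut), then the shift along the world's x, y, z in mm, then the turn about the world's z in degrees. In form: [[hand, [x, y, z], yaw], ...]. A call has 1 to 10 rows; each row is the pose to reach, as a shift and turn from the pose commanded when the call began; what a row does not reach only later rows make up. A row lasts 1/12 s, in which the tool goes at most 41.7 mm and 7.16 degrees, less where a joint would pass 70% of its speed; a pose out of reach is approached as far as the arm can. A call with a gripper value outside its range is refused whole. The fingers move at their own pace and stop on an object; the grip force is fixed at half the most. Time passes only in rows, so rows that repeat a pose let the fingers close. It gives the time, the measured TCP pose, the force, the opening and the grip force at its end, in the units of the state.
- ctrl.get_obs(): the state, without advancing time (a new reading comes with each control period).
- ctrl.get_image(name): name is "scene" or "top"; returns the picture (480x640x3 uint8, blue, green, red); there is no depth.
- ctrl.camera_info(name): a dict with "fovy" (degrees; the focal length in pixels is half the picture's height over the tangent of half this angle, whatever the lens; pixels are square), "cx", "cy" (the principal point, pixels), "rvec" (rotation vector, rad) and "tvec" (3), from world to camera coordinates, as OpenCV has them. Camera axes: x right, y down, z forward; pixel columns grow to the right and rows downward; lengths in mm; the calibration is good to about 2 mm. A picture is of the moment at which its call begins. camera_info takes no time and is no camera call.
- ctrl.close_job(): hands the job in; it is judged then, once.
The state is a dict: "t": time; "qpos": joint angles; "qvel": joint speeds; "joint_torque": joint torques, N m; "ee_pos": TCP position; "orientation": TCP orientation; "ft_force": force on the tool from outside, world axes, zero at the start; "moment": the same for the moment, N m; "width": finger opening in mm; "grasp_force": force on a finger pad.
Only numpy, scipy, OpenCV 4.12 (cv2) and the standard library are available. Lean on these libraries where they do the work, as an engineer would, in place of code of your own. Each camera call takes 0.05 s, during which the arm holds its last target. There are 200 camera calls.

## Working session

There is one attempt and no reset: what is moved stays moved. The work goes in short steps, Python scripts to look and compute and a tool call to move; the robot and the scene stay as the last step left them, time stands still between calls to the robot, and variables do not carry over. Pictures are saved under pics/ and viewed, at most 10 in all, crops included, and the job is handed in when it is done.

Besides the shell and the picture viewer there is one more tool, called after "Emit:" in YAML: its name, and indented under it one key for each argument. servo_tool: Moves the arm, as the interface text tells. Its arguments: {"type":"object","properties":{"plan":{"type":"array"}},"required":["plan"]}

```bash
mkdir -p pics
python3 - <<'E'
from workcell import ctrl
import cv2
for n in("scene","top"):
    cv2.imwrite(f"pics/{n}0.png",ctrl.get_image(n)); print(ctrl.camera_info(n))
print(ctrl.get_obs())
E
```

```text
{'fovy': 56.117963433690804, 'cx': 322.4989166103464, 'cy': 250.9425660534827, 'rvec': array([ 1.29676518,  2.24137131, -0.91451517]), 'tvec': array([ 211.05379922, -227.59802421, 1221.841007  ])}
{'fovy': 46.637944290342865, 'cx': 316.1210567697948, 'cy': 235.71282546695744, 'rvec': array([ 2.1220583 , -2.15590609,  0.18382898]), 'tvec': array([  23.60740153,  522.41650122, 1018.17754489])}
{'t': 0.1, 'qpos': array([ 1.18600231e+00,  4.23770139e-01,  1.63060652e+00,  2.99821166e-06,
        1.08860596e+00, -1.90109755e-02]), 'qvel': array([-4.00330843e-04, -4.49014968e-05, -2.45826858e-03, -3.52088212e-05,
        7.63916031e-04,  2.64274004e-04]), 'joint_torque': array([ 7.91726620e-05, -5.45615351e+01, -2.74323606e+01,  6.46113278e-02,
        1.87890627e-02, -6.14484907e-05]), 'ee_pos': array([223.34989754, 583.2097106 , 235.97862053]), 'orientation': array([-5.71323698e-01, -3.08891914e+00,  2.13797782e-03]), 'ft_force': array([-0.20578288,  0.21088542, -0.05435709]), 'moment': array([-0.04748477,  0.002428  ,  0.04449669]), 'grasp_force': 0.0, 'width': 87.78447875180393}
```

View pics/scene0.png

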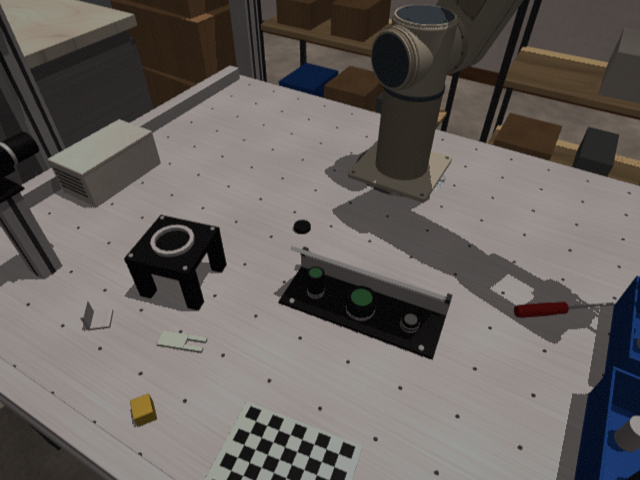

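View pics/top0.png

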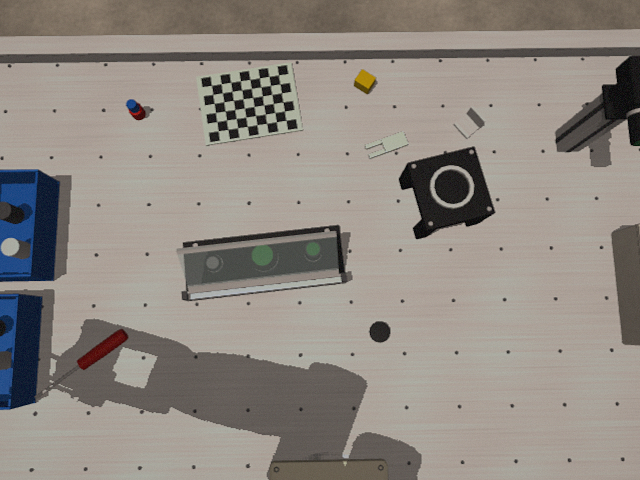

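The scene view shows the stand ring at (172,240), the slim lens top at (316,272), the wide lens at (361,297) and the tube at (410,320). In the top view they are the ring at (452,187), slim at (313,249), wide at (262,256) and tube at (212,263). The arm's body is out of view.

```bash
cat > h.py <<'E'
from workcell import ctrl
import cv2, numpy as np
def cam(n):
    c=ctrl.camera_info(n); f=240/np.tan(np.radians(c["fovy"])/2)
    return np.array([[f,0,c["cx"]],[0,f,c["cy"]],[0,0,1]]),cv2.Rodrigues(c["rvec"])[0],np.array(c["tvec"])
def ray(n,uv,z):
    K,R,t=cam(n); d=R.T@np.linalg.solve(K,[*uv,1]); o=-R.T@t
    return o+d*(z-o[2])/d[2]
def proj(n,p):
    K,R,t=cam(n); q=K@(R@np.array(p,float)+t); return q[:2]/q[2]
def tri(a,b):
    P=[]
    for n in("scene","top"):
        K,R,t=cam(n); P.append(K@np.c_[R,t])
    X=cv2.triangulatePoints(P[0],P[1],np.array(a,float).reshape(2,1),np.array(b,float).reshape(2,1)); return (X[:3]/X[3]).ravel()
E
python3 - <<'E'
from h import *
np.set_printoptions(precision=1,suppress=True)
res={}
for n,box,ring in(("scene",(270,250,430,345),(140,215,205,265)),("top",(180,230,345,300),(425,160,480,215))):
    im=cv2.imread(f"pics/{n}0.png"); b,g,r=[im[...,i].astype(int) for i in range(3)]
    m=((g-np.maximum(b,r))>6).astype(np.uint8); k=np.zeros_like(m); x0,y0,x1,y1=box;k[y0:y1,x0:x1]=1
    N,_,st,ce=cv2.connectedComponentsWithStats(m*k)
    bl=[(st[i],ce[i]) for i in range(1,N) if st[i][4]>30]
    for s,c in bl: print(n,s,c,"z66",ray(n,c,66),"z44",ray(n,c,44))
    res[n]=[c for s,c in bl]
    x0,y0,x1,y1=ring; m=np.zeros(im.shape[:2],np.uint8); m[y0:y1,x0:x1]=(im[y0:y1,x0:x1].min(2)>90)
    cs,_=cv2.findContours(m,cv2.RETR_EXTERNAL,cv2.CHAIN_APPROX_NONE); c=max(cs,key=cv2.contourArea)
    e=cv2.fitEllipse(cv2.convexHull(c)); print("ring",e,ray(n,e[0],118)); res[n].append(e[0])
A=sorted(res["scene"],key=lambda c:c[0]);B=sorted(res["top"],key=lambda c:-c[0])
for a,b in zip(A,B): print("tri",tri(a,b))
print("tube tri",tri((410,320),(212,263)), ray("top",(212,263),28))
print("proj tcp",proj("top",[223,583,236]),proj("scene",[223,583,236]))
for uv in((183,241),(339,227)):print("front edge",ray("top",uv,8))
for uv in((188,299),(345,282),(184,292),(342,274)):print("wall",ray("top",uv,44))
E
python3 - <<'E'
import cv2
a=cv2.imread("pics/top0.png")[215:315,160:360];b=cv2.imread("pics/scene0.png")[235:360,265:465]
cv2.imwrite("pics/crop1.png",cv2.convertScaleAbs(cv2.vconcat([cv2.resize(x,(800,int(x.shape[0]*2.6)),interpolation=2) for x in(a,b)]),alpha=1.6))
E
```

```text
scene [309 267  13  11 117] [315.1 272.2] z66 [499.5  24.   66. ] z44 [482.4  14.   44. ]
scene [350 288  23  18 320] [361.4 296.8] z66 [509.1 126.9  66. ] z44 [492.3 120.4  44. ]
ring ((171.59071350097656, 239.11471557617188), (27.810279846191406, 44.02716064453125), 76.01847839355469) [ 603.3 -226.6  118. ]
top [306 242  14  14 154] [312.5 248.5] z66 [495.   22.7  66. ] z44 [498.1  22.7  44. ]
top [251 245  22  21 378] [261.7 254.8] z66 [484.6 116.9  66. ] z44 [487.5 118.9  44. ]
ring ((451.57354736328125, 186.27102661132812), (42.366912841796875, 44.47215270996094), 113.91036224365234) [ 596.7 -229.   118. ]
tri [ 598.7 -231.3  111.7]
tri [495.8  22.4  61.5]
tri [488.2 119.2  38.9]
tube tri [476.6 216.7  18.5] [475.3 215.5  28. ]
proj tcp [-66.6 421.6] [705.2 220.5]
front edge [522.  276.6   8. ]
front edge [545.3 -30.4   8. ]
wall [406.5 256.4  44. ]
wall [433.6 -37.5  44. ]
wall [419.7 264.1  44. ]
wall [448.7 -32.2  44. ]
```

View pics/crop1.png

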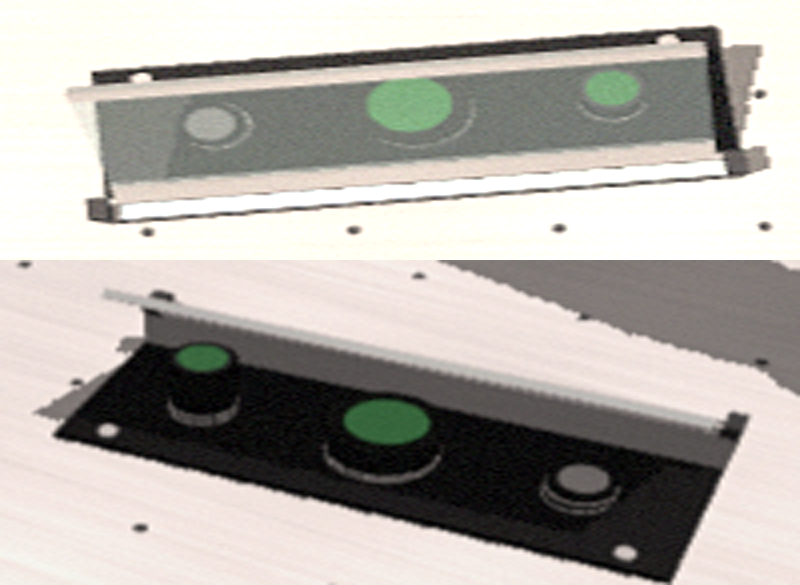

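Both views agree: slim lens about (496, 22.5), ring centre about (597.5, -229.5), and tray yaw about 5.3°. The part spacing of about 95 mm checks out. The crop confirms the slim lens is the tall green-topped one at the -y end. First I go to a standoff 100 mm in front of it on the open side, above flap height.

Emit:
servo_tool:
  plan:
    - [0.3, [372, -552, 0], 26.3]
    - [0.3, [372, -552, 0], 26.3]
    - [0.3, [372, -552, 0], 26.3]
    - [0.3, [372, -552, 0], 26.3]
    - [0.3, [372, -552, 0], 26.3]
    - [0.3, [372, -552, 0], 26.3]
    - [0.3, [372, -552, 0], 26.3]
    - [0.3, [372, -552, 0], 26.3]
    - [0.3, [372, -552, 0], 26.3]
    - [0.3, [372, -552, 0], 26.3]

```text
t: 0.93
ee_pos: [455.6, 238.2, 236.6]
orientation: [0.147, -3.138, 0.0]
ft_force: [0.4, -0.1, -0.4]
width: 61.5
grasp_force: 0.0
```

Emit:
servo_tool:
  plan:
    - [0.3, [140, -206, 0], 0]
    - [0.3, [140, -206, 0], 0]
    - [0.3, [140, -206, 0], 0]
    - [0.3, [140, -206, 0], 0]
    - [0.3, [140, -206, 0], 0]
    - [0.3, [140, -206, 0], 0]
    - [0.3, [140, -206, 0], 0]
    - [0.3, [140, -206, 0], 0]

```text
t: 1.6
ee_pos: [595.5, 32.3, 236.0]
orientation: [0.141, -3.138, -0.0]
ft_force: [-0.0, 0.1, -0.5]
width: 61.7
grasp_force: 0.0
```

Emit:
servo_tool:
  plan:
    - [0.3, [0, 0, -40], 0]
    - [0.3, [0, 0, -80], 0]
    - [0.3, [0, 0, -120], 0]
    - [0.3, [0, 0, -150], 0]
    - [0.3, [0, 0, -175], 0]
    - [0.3, [0, 0, -190], 0]
    - [0.3, [0, 0, -196], 0]
    - [0.3, [0, 0, -196], 0]
    - [0.3, [0, 0, -196], 0]

```text
t: 2.35
ee_pos: [595.0, 34.9, 41.2]
orientation: [-0.148, 3.138, 0.0]
ft_force: [-0.4, -0.1, 0.7]
width: 61.5
grasp_force: 0.0
```

Run:
```python
from h import *
o=ctrl.get_obs();print(o["ee_pos"],o["qpos"])
a=ctrl.get_image("top")[150:330,160:520];b=ctrl.get_image("scene")[200:380,200:560]
cv2.imwrite("pics/c2.png",cv2.convertScaleAbs(cv2.vconcat([cv2.resize(x,(600,300),interpolation=2) for x in(a,b)]),alpha=1.5))
```

```text
[594.99738272  34.94727507  41.17562877] [ 3.86715812e-02  6.56973490e-01  1.78726817e+00  9.16086095e-05
  6.97299694e-01 -1.62637214e+00]
```

View pics/c2.png

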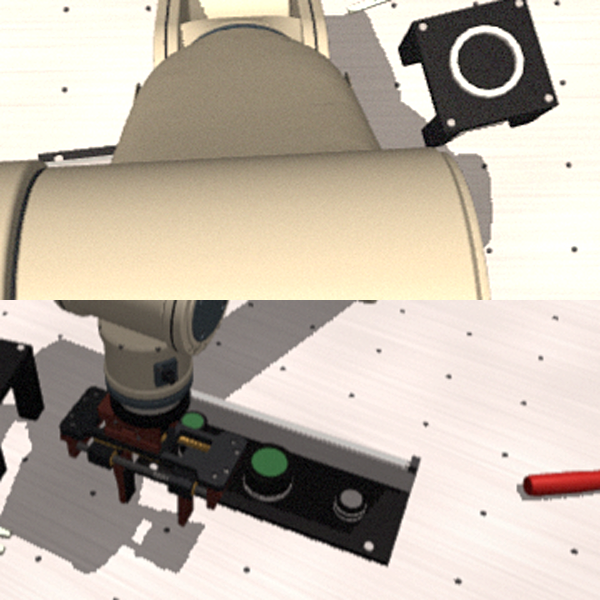

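The gripper straddles the line to the lens, and its body is clear of the flap. In the crop, the lens is at (193,420) and the fingers are at (123,490) and (185,505). Now I push in.

Emit:
servo_tool:
  plan:
    - [0.3, [-15, -4, 0], 0]
    - [0.3, [-27, -6, 0], 0]
    - [0.3, [-39, -8, 0], 0]
    - [0.3, [-51, -9, 0], 0]
    - [0.3, [-60, -10, 0], 0]
    - [0.3, [-65, -10, 0], 0]
    - [0.3, [-65, -10, 0], 0]

```text
t: 3.03
ee_pos: [530.3, 24.2, 41.7]
orientation: [-0.146, 3.137, 0.0]
ft_force: [2.8, 0.7, 0.9]
width: 61.1
grasp_force: 0.0
```

Emit:
servo_tool:
  plan:
    - [0.3, [-9, -1, 0], 0]
    - [0.3, [-18, -2, 0], 0]
    - [0.3, [-26, -2, 0], 0]
    - [0.3, [-32, -2, 0], 0]
    - [0.3, [-34, -2, 0], 0]
    - [0.3, [-34, -2, 0], 0]

```text
t: 3.53
ee_pos: [495.3, 22.1, 40.5]
orientation: [0.147, -3.137, 0.0]
ft_force: [1.8, 0.7, -0.1]
width: 61.2
grasp_force: 0.0
```

Run:
```python
from h import *
o=ctrl.get_obs();print(o["ee_pos"],o["ft_force"])
b=ctrl.get_image("scene")[180:360,230:470]
cv2.imwrite("pics/c3.png",cv2.convertScaleAbs(cv2.resize(b,(800,600),interpolation=2),alpha=1.8))
```

```text
[495.26216359  22.12463224  40.51169698] [ 1.8420631   0.74657839 -0.10873747]
```

View pics/c3.png

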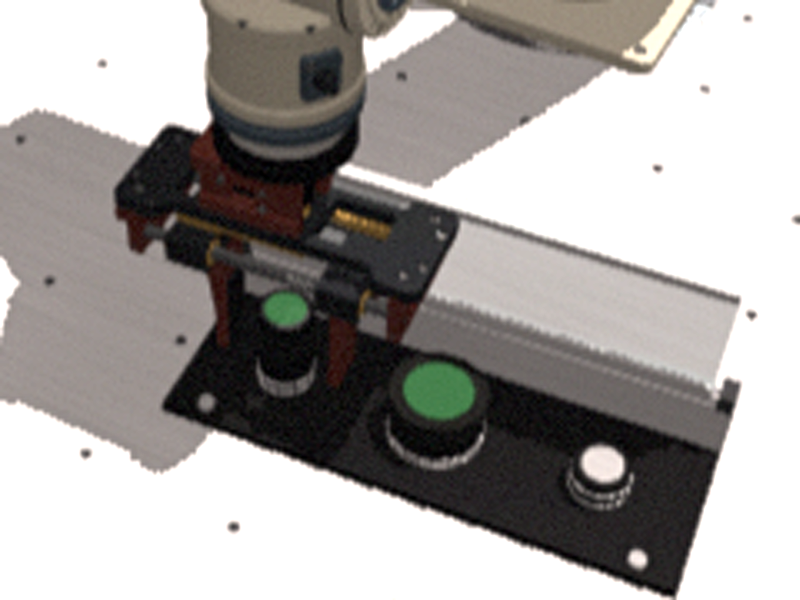

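The flap is held open behind the gripper, visible at crop (590,290). The lens at (287,350) is midway between the fingertips at (222,345) and (342,385). Closing now.

Emit:
servo_tool:
  plan:
    - [1, [0, 0, 0], 0]
    - [1, [0, 0, 0], 0]
    - [1, [0, 0, 0], 0]
    - [1, [0, 0, 0], 0]
    - [1, [0, 0, 0], 0]
    - [1, [0, 0, 0], 0]
    - [1, [0, 0, 0], 0]
    - [1, [0, 0, 0], 0]

```text
t: 4.25
ee_pos: [496.0, 22.1, 40.6]
orientation: [0.146, -3.138, 0.0]
ft_force: [2.6, 0.3, -3.4]
width: 33.6
grasp_force: 30.0
```

Emit:
servo_tool:
  plan:
    - [1, [0, 0, 5], 0]
    - [1, [0, 0, 10], 0]
    - [1, [0, 0, 12], 0]
    - [1, [10, 1, 12], 0]
    - [1, [25, 2, 12], 0]
    - [1, [40, 4, 12], 0]
    - [1, [55, 5, 12], 0]
    - [1, [75, 7, 12], 0]
    - [1, [95, 9, 12], 0]
    - [1, [110, 10, 12], 0]

```text
t: 5.08
ee_pos: [607.9, 32.3, 52.9]
orientation: [-0.147, 3.138, -0.0]
ft_force: [0.0, 0.2, -0.4]
width: 33.7
grasp_force: 30.0
```

Emit:
servo_tool:
  plan:
    - [1, [0, 0, 40], 0]
    - [1, [0, 0, 80], 0]
    - [1, [0, 0, 115], 0]
    - [1, [0, 0, 140], 0]
    - [1, [0, 0, 150], 0]
    - [1, [0, 0, 150], 0]
    - [1, [0, 0, 150], 0]

```text
t: 5.67
ee_pos: [605.7, 32.1, 202.0]
orientation: [0.147, -3.137, 0.0]
ft_force: [-1.0, 0.4, -1.4]
width: 33.6
grasp_force: 30.0
```

Emit:
servo_tool:
  plan:
    - [1, [-1, -20, 0], 0]
    - [1, [-2, -50, 0], 0]
    - [1, [-3, -85, 0], 0]
    - [1, [-4, -120, 0], 0]
    - [1, [-5, -155, 0], 0]
    - [1, [-6, -190, 0], 0]
    - [1, [-7, -220, 0], 0]
    - [1, [-8, -245, 0], 0]
    - [1, [-8, -258, 0], 0]
    - [1, [-8, -262, 0], 0]

```text
t: 6.5
ee_pos: [596.9, -231.4, 200.2]
orientation: [0.143, -3.135, -0.002]
ft_force: [0.0, -0.0, -1.6]
width: 33.4
grasp_force: 30.0
```

Emit:
servo_tool:
  plan:
    - [1, [0, 0, 0], 0]
    - [1, [0, 0, 0], 0]
    - [1, [0, 0, 0], 0]

```text
t: 6.75
ee_pos: [598.0, -228.3, 202.1]
orientation: [0.148, -3.137, -0.001]
ft_force: [-0.1, 0.1, -1.6]
width: 33.8
grasp_force: 30.0
```

Run:
```python
from h import *
o=ctrl.get_obs();p=o["ee_pos"];print(p)
im=ctrl.get_image("scene");print([proj("scene",[p[0],p[1],z]) for z in(170,228)])
cv2.imwrite("pics/c4.png",cv2.convertScaleAbs(cv2.resize(im[120:330,80:360],(800,600),interpolation=2),alpha=1.6))
```

```text
[ 597.983833   -228.29364556  202.1242923 ]
[array([166.4313416 , 216.12511721]), array([158.48617616, 190.33933414])]
```

View pics/c4.png

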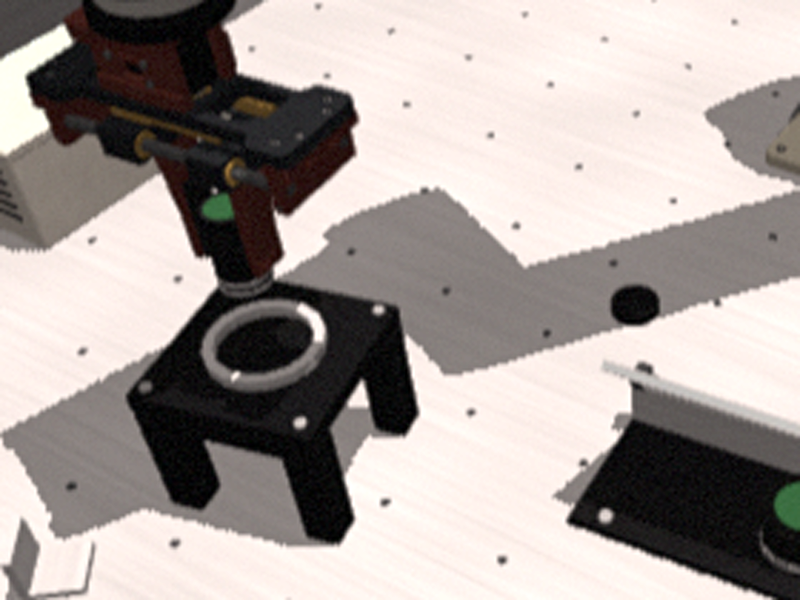

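The lens hangs upright, with its base at crop (246,282) where predicted, over the ring at (264,343). Lowering now; contact is expected near TCP z of about 142.5.

Emit:
servo_tool:
  plan:
    - [1, [0, -1, -15], 0]
    - [1, [0, -1, -30], 0]
    - [1, [0, -1, -42], 0]
    - [1, [0, -1, -50], 0]
    - [1, [0, -1, -54], 0]
    - [1, [0, -1, -57], 0]
    - [1, [0, -1, -58], 0]
    - [1, [0, -1, -58], 0]
    - [1, [0, -1, -58], 0]

```text
t: 7.55
ee_pos: [598.5, -231.0, 145.3]
orientation: [-0.146, 3.137, -0.001]
ft_force: [-0.4, -1.0, -0.7]
width: 33.8
grasp_force: 30.0
```

Emit:
servo_tool:
  plan:
    - [1, [0, 0, -1], 0]
    - [1, [0, 0, -1.5], 0]
    - [1, [0, 0, -2], 0]
    - [1, [0, 0, -2], 0]
    - [1, [0, 0, -2], 0]

```text
t: 7.97
ee_pos: [598.1, -230.9, 142.7]
orientation: [-0.146, 3.138, -0.0]
ft_force: [-0.2, 0.4, -1.3]
width: 33.4
grasp_force: 30.0
```

Emit:
servo_tool:
  plan:
    - [1, [0, 0, -0.5], 0]
    - [1, [0, 0, -1], 0]
    - [1, [0, 0, -1], 0]
    - [1, [0, 0, -1], 0]

```text
t: 8.3
ee_pos: [598.2, -230.9, 142.6]
orientation: [-0.146, 3.138, -0.0]
ft_force: [-2.1, 0.4, 6.4]
width: 33.3
grasp_force: 30.0
```

Contact is made (force jumped from -1.3 to +6.4 N). Opening partway, then going straight up.

Emit:
servo_tool:
  plan:
    - [0.4, [0, 0, 0], 0]
    - [0.4, [0, 0, 0], 0]
    - [0.4, [0, 0, 0], 0]
    - [0.4, [0, 0, 0], 0]
    - [0.4, [0, 0, 0], 0]
    - [0.4, [0, 0, 0], 0]

```text
t: 8.8
ee_pos: [598.1, -230.9, 141.5]
orientation: [0.146, -3.138, -0.0]
ft_force: [-0.3, 0.1, 0.1]
width: 53.0
grasp_force: 0.0
```

Emit:
servo_tool:
  plan:
    - [0.4, [0, 0, 10], 0]
    - [0.4, [0, 0, 25], 0]
    - [0.4, [0, 0, 50], 0]
    - [0.4, [0, 0, 80], 0]
    - [0.4, [0, 0, 110], 0]
    - [0.4, [0, 0, 130], 0]
    - [0.4, [0, 0, 140], 0]
    - [0.4, [0, 0, 140], 0]

```text
t: 9.47
ee_pos: [599.3, -231.4, 284.9]
orientation: [-0.146, 3.134, -0.003]
ft_force: [0.2, 0.2, -0.5]
width: 52.6
grasp_force: 0.0
```

Emit:
servo_tool:
  plan:
    - [0.4, [-30, 30, 0], 0]
    - [0.4, [-60, 60, 0], 0]
    - [0.4, [-90, 90, 0], 0]
    - [0.4, [-120, 120, 0], 0]
    - [0.4, [-140, 145, 0], 0]
    - [0.4, [-150, 170, 0], 0]
    - [0.4, [-150, 190, 0], 0]
    - [0.4, [-150, 200, 0], 0]
    - [0.4, [-150, 200, 0], 0]
    - [0.4, [-150, 200, 0], 0]

```text
t: 10.3
ee_pos: [448.2, -30.9, 281.1]
orientation: [0.149, -3.137, 0.0]
ft_force: [0.6, -0.8, -0.0]
width: 52.8
grasp_force: 0.0
```

Run:
```python
from h import *
o=ctrl.get_obs();print(o["ee_pos"],o["t"],o["width"])
a=ctrl.get_image("top")[120:320,160:520];b=ctrl.get_image("scene")[180:380,110:470]
print(proj("top",[597.5,-229.5,168])-[160,120])
cv2.imwrite("pics/c5.png",cv2.convertScaleAbs(cv2.vconcat([cv2.resize(x,(540,300),interpolation=2) for x in(a,b)]),alpha=1.6))
```

```text
[448.18187727 -30.9214179  281.08609893] 10.3 52.75712251107547
[299.00258805  58.45076356]
```

View pics/c5.png

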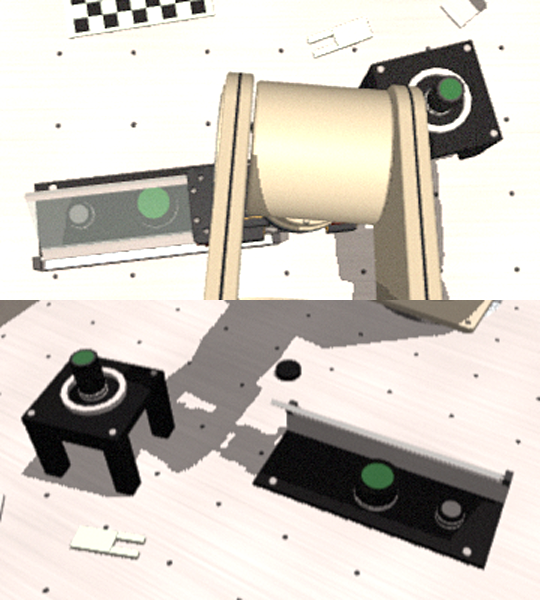

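The lens stands upright in the ring: its top is at crop (450,90), and (448,88) was predicted. The flap is closed, and the wide lens and tube are still in place. Handing in.

```bash
python3 -c "
from workcell import ctrl
print(ctrl.close_job())"
```

```text
the job is handed in; nothing more can be done
None
```

I took the slim lens out while the gripper held the flap open and stood it upright in the stand's ring; the flap has closed, the wide lens and short tube look undisturbed, and I handed the job in after about 10 s (the hand-in returned no verdict).

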